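# Turn the pump handwheel to vent position

### The arm

A 6-joint arm with a two-finger parallel gripper is mounted at the origin on the work surface. World frame = base frame: x ahead of the robot, y to its left, z up, the work surface at z = 0. Lengths are in m, angles in degrees, forces in N, time in s.
With the tool pointing down it reaches from about 0.275 to 0.75 m from the base axis. Payload 10.2 kg.
Tool frame: the origin (TCP) lies between the finger pads; the fingertips stand 11 mm ahead of it and the grasp point (between the pads) lies 8 mm behind it (env.finger_overhang is the distance from the TCP to the fingertips, in m); z points along the fingers, y is the line along which they close (so a half turn about z gives the same grasp; the last joint's range is limited). The gripper opens to 88 mm and grips with 3 to 60 N. Pads are 18 mm wide; open, the fingers measure 123 mm over their backs; the gripper's body (75 mm by 187 mm) begins 45 mm behind the grasp point.
Start: joints at [64.034, 17.928, 85.812, -0, 76.261, -12.8], TCP at [0.12, 0.511, 0.25] pointing down, gripper open.
Joint ranges: [-168.41, 168.41], [-55.51, 124.54], [10.69, 146.95], [-70.63, 250.63], [1, 178], [-165.06, 165.06]. Speed limits (degrees/s): [136.94, 136.94, 172.46, 180, 180, 180].

### API

Orientations are given as [roll, pitch, yaw] about the fixed x, y, z axes, in that order (R = Rz(yaw) Ry(pitch) Rx(roll)).
In Python, from cell import env gives the robot as it stands.
- The arm moves only by the tool play_rows, never from a script. Its argument "deltas" is one flat list of numbers, 4 for each row, row after row: the shift along the tool's x, y, z in mm, then the turn about the tool's z in rad. In form: [x, y, z, turn, x, y, z, turn, ...]. A call has 1 to 10 rows; each row is the pose to reach, as a shift and turn from the pose commanded when the call began, along the tool's axes at that moment; what a row does not reach only later rows make up. A row lasts 1/10 s, in which the tool goes at most 50 mm and 8.59 degrees, less where a joint would pass 70% of its speed; a pose out of reach is approached as far as the arm can. A call with a gripper value outside its range is refused whole. "grip" is the opening, from -1 (shut) to 1 (fully open), set as the call begins (left out, the last holds). The fingers move at their own pace and stop on an object; the grip force is fixed at half the most. Time passes only in rows, so rows that repeat a pose let the fingers close. It gives the time, the measured TCP pose, the force, the opening and the grip force at its end, in the units of the state.
- env.state(): the state, without advancing time (a new reading comes with each control period).
- env.snapshot(name): name is "side" or "top" or "wrist"; returns the picture (480x640x3 uint8, red, green, blue); there is no depth.
- env.get_calibration(name): a dict with "camera_matrix" (3x3 intrinsics, pixels), "extrinsics" (4x4, takes a point from camera to world coordinates). Camera axes: x right, y down, z forward; pixel columns grow to the right and rows downward; lengths in m; the calibration is good to about 2 mm. The wrist camera is an equidistant fisheye: a pixel r from the principal point sees the ray r / f radians off the axis. A picture is of the moment at which its call begins: read the wrist's pose just before it. get_calibration takes no time and is no camera call; for the wrist camera it gives the pose at the moment of the call.
- env.close_job(): hands the job in; it is judged then, once.
Trained networks look in the newest picture that a camera, given by its name, has taken for a name from the list of things; names that differ only in an ending like _2 or _b are one class to them, and where a whole thing is asked for, a point or a joint stands for the part that bears it (a point fixed in the world has none). Each returns a list of dicts, best first, with "confidence" (0 to 1); they miss things now and then, are a little off and sometimes report something else, mostly with a low value. They report only what shows in the picture. A call takes as long as a camera call.
- env.recognise(thing, camera): "rect" ([left, top, width, height] in pixels, round what is visible of it).
- env.cut_out(thing, camera): "mask" (480x640 bool, what is visible of it) and "rect" ([left, top, width, height] in pixels, round what is visible of it).
- env.tip_of(thing, camera): "at" ([row, column] in pixels: a listed point, or the origin of a listed thing).
The state is a dict: "time_s": time; "q": joint angles; "joint_velocities": joint speeds; "joint_efforts": joint torques, N m; "tool_pos": TCP position; "ee_rot": TCP orientation; "ft_force": force on the tool from outside, world axes, zero at the start; "moment": the same for the moment, N m; "opening": opening from 0.0 (shut) to 1.0 (fully open); "grip_force": force on a finger pad.
Only numpy, scipy, OpenCV 4.12 (cv2) and the standard library are available. Lean on these libraries where they do the work, as an engineer would, in place of code of your own. Each camera call takes 0.05 s, during which the arm holds its last target. There are 200 camera calls.

### The job

The hand pump has to be vented: push its handwheel round with your fingertips, spoke after spoke, until the valve stem on the wheel points straight up, then leave it at rest there and take your hand away. Push gently, without gripping the wheel, and never push against the valve stem. Leave the other things on the bench where they are.

Things in the scene. Friction and masses are not known exactly. Their poses are not given: they have to be found in the camera images.
- pump: Bench pressure pump, screwed down: bedplate 250 x 130 mm, level cylinder (top 211 mm above the bench, starting 45 mm behind the wheel's plane), side gauge 150 mm behind it (top 261 mm). The upright spoked handwheel is at one end. Origin on the bench below the wheel's centre; x runs level from the wheel back along the cylinder, y is level in the wheel's plane, z up.
- hub (a point): Centre of the upright handwheel, fixed, 170 mm above the bench; axes as the pump's (x is the axle). In the plane through it: rim (centre line at radius 70 mm, 12 mm thick) and five steel spokes 12 mm thick that pass through the rim and end in black balls 22 mm in diameter, centred 120 mm from here. Spokes are 36, 108, 180, 252 and 324 degrees round from the valve stem.
- handwheel (a joint): Turn of the handwheel about the hub's x axis, rad, no stops (values go on past full turns). 0, or any full turn, is the valve stem straight up. Growing values carry the top of the wheel towards the hub's -y. It turns stiffly (friction about 0.22 N m) and stays where it is left.
- stem_tip (a point): Outer end of the slim brass vent valve stem, which is fixed to the wheel and turns with it: 10 mm thick, collar 18 mm, cap 14 mm, no ball at its end. It points radially out of the hub in the spokes' plane, midway between two spokes, and ends here, 102 mm from the hub and 26 mm outside the rim. This point's z axis points outwards along the stem.
- weight_a: Bystander, loose: steel disc weight 60 mm in diameter, 47 mm high with its small neck. Origin at the centre of its underside.
- weight_b: Bystander, loose: steel disc weight 48 mm in diameter, 42 mm high with its small neck. Origin at the centre of its underside.
- adapter: Bystander, loose: brass hose adapter standing upright, 32 mm in diameter, 48 mm high. Origin at the centre of its underside.
- spanner: Bystander, loose: spanner 150 mm long lying flat along its x axis.
- bp_monitor: Bystander, loose: white blood pressure monitor 110 x 100 x 70 mm. Origin at the centre of its underside.
- cuff_cylinder: Bystander, loose: grey cuff test cylinder standing upright, 90 mm in diameter, 124 mm high. Origin at the centre of its underside.
- oil_bottle: Bystander, loose: small bottle standing upright, 56 mm in diameter, 130 mm high. Origin at the centre of its underside.

How it is judged:
By the outcome, as a careful person would: the job done as asked, in the order asked, and still so for the second after the job is handed in, with the robot touching nothing.
It also fails if it takes over 54 s, if anything falls off the work surface, if the arm or the gripper's body presses on something with over 40 N, if the wrist force passes 120 N, or if a joint passes its speed limit or range.

## Working session

There is one attempt and no reset: what is moved stays moved. The work goes in short steps, Python scripts to look and compute and a tool call to move; the robot and the scene stay as the last step left them, time stands still between calls to the robot, and variables do not carry over. Pictures are saved under pics/ and viewed, at most 10 in all, crops included, and the job is handed in when it is done.

Besides the shell and the picture viewer there is one more tool, called after "Emit:" by a JSON object that holds its "fn" and its "kwargs". play_rows: Moves the arm, as the interface text tells. Its arguments: {"type":"object","properties":{"deltas":{"type":"array"},"grip":{"type":"number"}},"required":["deltas"]}

```bash
mkdir -p pics; ls; cat > h.py <<'E'
from cell import env
import numpy as np, cv2
def snap(c,n):
    im=env.snapshot(c); cv2.imwrite(f'pics/{n}.png',im[:,:,::-1]); return im
def ray(c,row,col):
    k=env.get_calibration(c);K=np.array(k['camera_matrix']);T=np.array(k['extrinsics'])
    d=np.linalg.inv(K)@[col,row,1.]
    return T[:3,3],T[:3,:3]@(d/np.linalg.norm(d))
def onz(c,row,col,z):
    o,d=ray(c,row,col);return o+d*(z-o[2])/d[2]
def proj(c,p):
    k=env.get_calibration(c);K=np.array(k['camera_matrix']);T=np.array(k['extrinsics'])
    q=T[:3,:3].T@(np.array(p)-T[:3,3]);u=K@q;return u[:2]/u[2]
E
python3 - <<'E'
from h import *
np.set_printoptions(precision=4,suppress=True)
for c in ('side','top'):
    snap(c,c+'0'); k=env.get_calibration(c); print(c,k['camera_matrix'],k['extrinsics'])
    for t in ('pump','hub','stem_tip','handwheel'):
        r=env.tip_of(t,c) if t!='handwheel' else env.recognise(t,c); print(t,[( x.get('at',x.get('rect')),x['confidence']) for x in r[:3]])
print(env.state())
E
```

```text
pics
side [[434.4324   0.     310.9877]
 [  0.     434.4324 240.2262]
 [  0.       0.       1.    ]] [[-0.8411 -0.4117  0.3509  0.2452]
 [-0.5409  0.6441 -0.5409  0.5172]
 [-0.0033 -0.6447 -0.7644  0.8977]
 [ 0.      0.      0.      1.    ]]
pump [([283.2, 312.2], 0.97), ([239.7, 309.3], 0.28)]
hub [([237.9, 310.7], 0.94)]
stem_tip [([252.6, 293.2], 0.82)]
handwheel [([266.7, 187.6, 94.1, 92.4], 0.58), ([303.7, 206.2, 18.0, 12.1], 0.18)]
top [[540.8385   0.     319.0198]
 [  0.     540.8385 237.476 ]
 [  0.       0.       1.    ]] [[ 0.0577 -0.9705  0.2343  0.2951]
 [-0.9983 -0.0552  0.017  -0.0016]
 [-0.0036 -0.2349 -0.972   1.292 ]
 [ 0.      0.      0.      1.    ]]
pump [([248.4, 326.1], 0.79)]
hub [([229.2, 324.1], 0.77)]
stem_tip []
handwheel [([316.0, 176.5, 27.0, 114.2], 0.66)]
{'time_s': 0.5, 'q': array([ 64.0344,  17.9298,  85.8141,  -0.0017,  76.2634, -12.7999]), 'joint_velocities': array([-0.0253, -0.0684, -0.1069,  0.0159, -0.0476,  0.0507]), 'joint_efforts': array([ -0.0006, -40.1889, -25.2292,   0.0695,   0.0322,  -0.    ]), 'tool_pos': array([0.1196, 0.5112, 0.2497]), 'ee_rot': array([-179.9926,   -0.    ,  166.8347]), 'ft_force': array([ 0.4136, -0.7391,  0.3241]), 'moment': array([0.0016, 0.0045, 0.015 ]), 'grip_force': 0.0, 'opening': 0.9990167551608439}
```

View pics/side0.png

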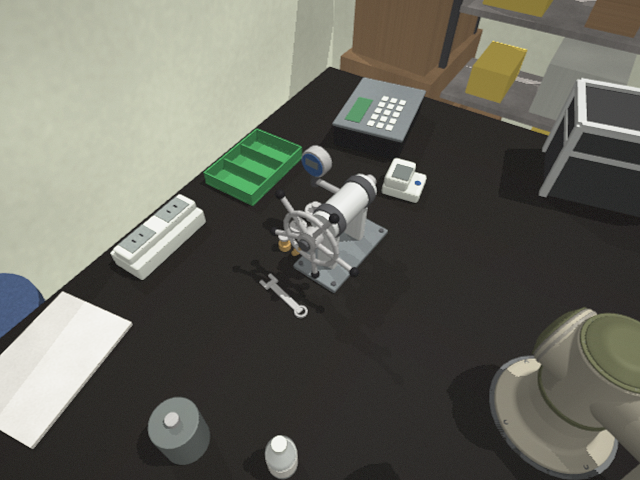

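View pics/top0.png

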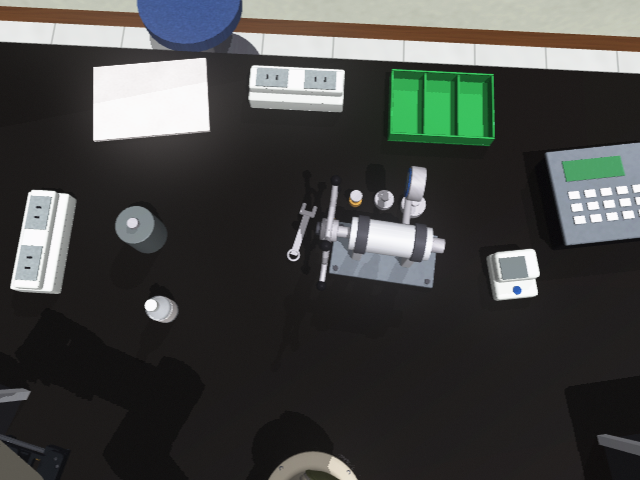

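```bash
python3 - <<'E'
from h import *
np.set_printoptions(precision=4,suppress=True)
print(onz('side',237.9,310.7,.17),onz('side',283.2,312.2,0),onz('top',229.2,324.1,.17),onz('top',248.4,326.1,0))
for c in ('side','top'):
    env.snapshot(c)
    for t in ('weight_a','adapter','spanner','bp_monitor','cuff_cylinder','oil_bottle'):
        print(c,t,[(onz(c,*x['at'],0)[:2].round(3),x['confidence']) for x in env.tip_of(t,c)[:2]])
E
```

```text
[ 0.5833 -0.003   0.17  ] [ 0.5788 -0.0017  0.    ] [0.5843 0.0083 0.17  ] [0.58   0.0022 0.    ]
side weight_a [(array([ 0.702, -0.192]), 0.64), (array([ 0.709, -0.132]), 0.58)]
side adapter [(array([ 0.699, -0.063]), 0.6), (array([ 0.541, -0.448]), 0.55)]
side spanner [(array([0.612, 0.057]), 0.78)]
side bp_monitor [(array([ 0.545, -0.455]), 0.72)]
side cuff_cylinder [(array([0.579, 0.441]), 0.6)]
side oil_bottle [(array([0.402, 0.376]), 0.83), (array([0.611, 0.064]), 0.25)]
top weight_a [(array([ 0.711, -0.131]), 0.57), (array([ 0.691, -0.199]), 0.56)]
top adapter [(array([ 0.706, -0.062]), 0.76), (array([ 0.711, -0.143]), 0.64)]
top spanner [(array([0.621, 0.071]), 0.7)]
top bp_monitor [(array([ 0.539, -0.447]), 0.92), (array([ 0.711, -0.14 ]), 0.58)]
top cuff_cylinder [(array([0.586, 0.443]), 0.87)]
top oil_bottle [(array([ 0.706, -0.139]), 0.7)]
```

The pump is in the middle with its wheel near side (310,238) and its face towards world +y. The weights and adapter stand behind it, and the spanner lies in front on the bench. I need a zoom to read the wheel angle.

```bash
python3 - <<'E'
from h import *
a=cv2.imread('pics/side0.png')[170:300,250:390]; b=cv2.imread('pics/top0.png')[165:300,300:450]
a=cv2.resize(a,(700,600),interpolation=3)[:,:]; b=cv2.resize(b,None,fx=4,fy=4,interpolation=3)
a=cv2.imread('pics/side0.png')[180:290,260:390]; a=cv2.resize(a,None,fx=5,fy=5,interpolation=3)
cv2.imwrite('pics/zs.png',a)
np.set_printoptions(precision=4,suppress=True)
# axis direction from the top view: cylinder knob end, height .17
e=onz('top',245,442,.17);h=onz('top',230,322,.17);print(e,h,np.degrees(np.arctan2(*(e-h)[1::-1])))
for c,pts in (('top',[(265,330),(288,433)]),):
    p=[onz(c,*q,.01) for q in pts];print(p)
E
```

```text
[ 0.5639 -0.2438  0.17  ] [0.5823 0.0127 0.17  ] -94.09991010305332
[array([ 0.5375, -0.0095,  0.01  ]), array([ 0.4958, -0.2574,  0.01  ])]
```

View pics/zs.png

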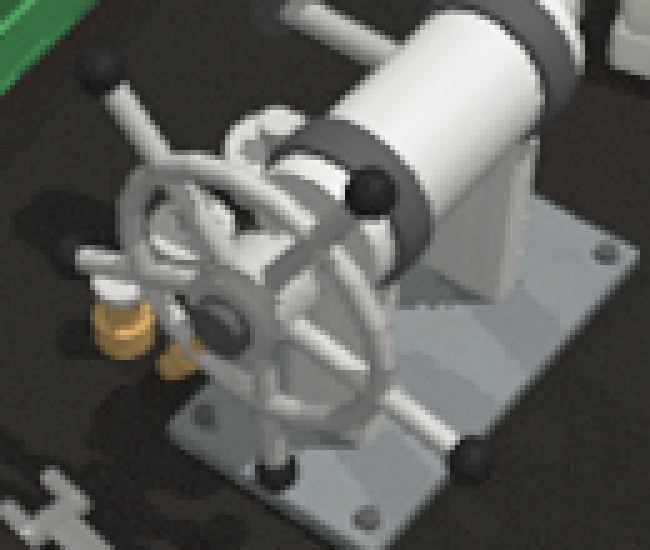

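The zoom shows five balls at (100,70), (68,255), (275,472), (470,460) and (372,190). The brass stem is at about (178,360), pointing down and away from the robot, between the balls at (68,255) and (275,472). I'll fit the wheel pose to these.

```bash
cat >> h.py <<'E'
def wheelpt(p,r,deg,off=0.0):   # p=hubx,huby,yaw(deg pump x axis),q(deg); deg round from stem, growing like q
    a=np.radians(p[3]+deg); y=np.radians(p[2]); px=np.array([np.cos(y),np.sin(y),0]);py=np.array([-np.sin(y),np.cos(y),0])
    return np.array([p[0],p[1],.17])-py*np.sin(a)*r+np.array([0,0,np.cos(a)*r])+off*px
E
python3 - <<'E'
from h import *
from scipy.optimize import least_squares
np.set_printoptions(precision=4,suppress=True)
z=[(100,70),(68,255),(275,472),(470,460),(372,190)]
px=np.array([(260+(u+.5)/5-.5,180+(v+.5)/5-.5) for u,v in z])
best=None
for s in (1,-1):
  for k in range(5):
    f=lambda p:np.concatenate([proj('side',wheelpt(p,.12,36+72*(k+s*i)))-px[i] for i in range(5)])
    for q0 in (0,120,240):
      r=least_squares(f,[.583,.003,-94,q0])
      if abs((r.x[2]+94+180)%360-180)<40 and (best is None or r.cost<best[0]-1e-9 or 1): 
        print(s,k,r.cost.round(2),r.x, (proj('side',wheelpt(r.x,.1,0))-[260,180])*5)
E
```

```text
Traceback (most recent call last):
  File "h.py", line 12, in proj
    k=env.get_calibration(c);K=np.array(k['camera_matrix']);T=np.array(k['extrinsics'])
ValueError: time passes only in moves, steps and waits
```

```bash
python3 - <<'E'
s=open('h.py').read()
s=s.replace("def snap(","_c={}\ndef cal(c):\n    if c=='wrist' or c not in _c:_c[c]=env.get_calibration(c)\n    return _c[c]\ndef snap(",1).replace("k=env.get_calibration(c);","k=cal(c);")
s+='''
from scipy.optimize import least_squares
def fit(cam,obs,p0,free=(0,1,2,3),hub=None):
    """obs: list of (deg, r, col, row)"""
    def full(v):
        p=np.array(p0,float);p[list(free)]=v;return p
    f=lambda v:np.concatenate([proj(o[4] if len(o)>4 else cam,wheelpt(full(v),o[1],o[0]))-[o[2],o[3]] for o in obs])
    r=least_squares(f,np.array(p0,float)[list(free)],x_scale=[[.01,.01,1,1][i] for i in free]);return full(r.x),r.fun.reshape(-1,2)
'''
open('h.py','w').write(s)
E
python3 - <<'E'
from h import *
np.set_printoptions(precision=4,suppress=True)
z=[(100,70),(68,255),(275,472),(470,460),(372,190)]
obs=[(108-72*i,.12,260+(u+.5)/5-.5,180+(v+.5)/5-.5) for i,(u,v) in enumerate(z)]
for q0 in (0,120,240):
    p,r=fit('side',obs,[.583,.003,-94,q0]);print(p,r.ravel(),(proj('side',wheelpt(p,.1,0))-[260,180])*5)
o2=obs+[(108,.12,336,182,'top')]
p,r=fit('side',o2,p);print(p,r.ravel())
for d in (0,36,108,180,252,324):print(d,wheelpt(p,.102 if d==0 else .12,d), proj('top',wheelpt(p,.12,d)))
E
```

```text
[   0.5837   -0.0005  -94.6456 -150.2628] [-0.1494  0.1911  0.4397  0.2121 -0.062  -0.6759  0.0776 -0.256  -0.2431
  0.5522] [168.5251 362.4794]
[  0.5837  -0.0005 -94.6456 209.7372] [-0.1494  0.1911  0.4397  0.2121 -0.062  -0.6759  0.0776 -0.256  -0.2431
  0.5522] [168.5251 362.4794]
[  0.5837  -0.0005 -94.6456 209.7372] [-0.1494  0.1911  0.4397  0.2121 -0.062  -0.6759  0.0776 -0.256  -0.2431
  0.5522] [168.5251 362.4794]
[  0.5832  -0.0012 -95.2037 209.736 ] [ 0.4743 -0.1295  1.0741 -0.1637  0.2378 -0.7605  0.1397 -0.0454 -0.0169
  0.5914 -1.1387 -1.3437]
0 [ 0.6336 -0.0058  0.0814] [331.5497 216.7206]
36 [ 0.6921 -0.0112  0.1207] [335.1302 189.2908]
108 [ 0.6636 -0.0086  0.2588] [334.8613 180.6563]
180 [0.5239 0.0042 0.2742] [324.7948 246.1053]
252 [0.4662 0.0094 0.1456] [320.4342 285.5305]
324 [ 0.5702 -0.0001  0.0507] [327.0221 247.9006]
```

The fit is sub-pixel: hub (0.583, -0.001), pump yaw -95°, wheel angle ≈ 210°, so it needs +150°. That takes two pushes on the upper balls towards the robot. I'll close the fingers, lift, and travel to behind the far upper ball.

Emit:
{"fn": "play_rows", "kwargs": {"deltas": [0, 0, -45, -0.07, -20, -11, -90, -0.143, -60, -33, -90, -0.143, -100, -56, -90, -0.143, -140, -78, -90, -0.143, -180, -100, -90, -0.143, -220, -123, -90, -0.143, -260, -145, -90, -0.143, -300, -167, -90, -0.143, -340, -190, -90, -0.143], "grip": -1}}

```text
time_s: 2.2
tool_pos: [0.4085, 0.2472, 0.3399]
ee_rot: [180.0, 0.0, 175.0]
ft_force: [0.9, 0.7, -0.0]
opening: 0.117
grip_force: 0.0
```

Emit:
{"fn": "play_rows", "kwargs": {"deltas": [-43, -19, 0, 0, -86, -38, 0, 0, -129, -57, 0, 0, -172, -77, 0, 0, -215, -96, 0, 0, -255, -125, 0, 0, -295, -160, 0, 0, -325, -180, 0, 0, -340, -195, 0, 0, -340, -195, 0, 0]}}

```text
time_s: 3.2
tool_pos: [0.7304, 0.0224, 0.3372]
ee_rot: [-180.0, -0.1, 174.8]
ft_force: [-0.4, -0.4, -1.2]
opening: 0.007
grip_force: 0.0
```

```bash
python3 - <<'E'
from h import *
np.set_printoptions(precision=4,suppress=True)
s=env.state();print(s)
R=s['ee_rot'];y=np.radians(R[2]);tx=np.array([np.cos(y),np.sin(y)]);ty=np.array([np.sin(y),-np.cos(y)])
d=np.array([.692,-.010])-s['tool_pos'][:2];print('delta mm',d@tx*1e3,d@ty*1e3, (s['tool_pos'][2]-.264)*1e3)
E
```

```text
{'time_s': 3.2, 'q': array([ -7.393 ,  49.1233,  22.902 ,  -0.0203, 108.1026, -92.2467]), 'joint_velocities': array([ 3.0812, -4.5898,  5.7845,  0.7097, -2.1447,  1.2221]), 'joint_efforts': array([ -1.1633, -62.6401, -28.7322,  -0.0718,   0.4643,  -0.2194]), 'tool_pos': array([0.7304, 0.0224, 0.3372]), 'ee_rot': array([-179.9857,   -0.1285,  174.8473]), 'ft_force': array([-0.4285, -0.4078, -1.1698]), 'moment': array([ 0.0857, -0.0032,  0.0173]), 'grip_force': 0.0, 'opening': 0.006932068417188145}
delta mm 35.35673403084694 -35.738972862241866 73.22861517642637
```

Emit:
{"fn": "play_rows", "kwargs": {"deltas": [12, -18, 0, 0, 24, -36, 0, 0, 34, -36, 15, 0, 34, -36, 35, 0, 34, -36, 55, 0, 34, -36, 70, 0, 34, -36, 73, 0, 34, -36, 73, 0]}}

```text
time_s: 4.0
tool_pos: [0.6917, -0.007, 0.2673]
ee_rot: [180.0, 0.0, 175.1]
ft_force: [0.1, -0.3, -0.2]
opening: 0.001
grip_force: 0.0
```

```bash
python3 - <<'E'
from h import *
np.set_printoptions(precision=4,suppress=True)
im=snap('side','s1');cv2.imwrite('pics/s1z.png',cv2.resize(cv2.imread('pics/s1.png')[120:290,230:400],None,fx=3.5,fy=3.5,interpolation=3))
print(env.state()['tool_pos'],env.state()['ft_force'])
E
```

```text
[ 0.692  -0.0072  0.2679] [0.5272 0.2344 0.9522]
```

View pics/s1z.png

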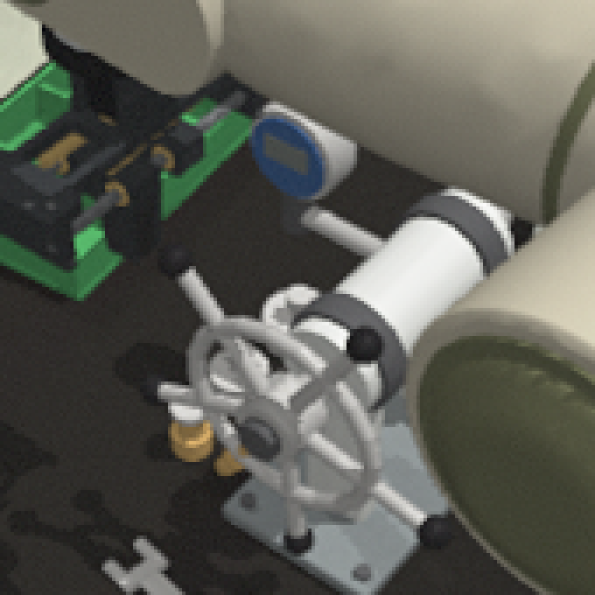

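The closed fingers stand just behind the far upper ball (zoom (178,260)), with nothing else near. First push.

Emit:
{"fn": "play_rows", "kwargs": {"deltas": [3, 0, 2, 0, 8, 0, 2, 0, 15, 0, -3, 0, 23, 0, -9, 0, 31, 0, -14, 0, 39, 0, -18, 0, 47, 0, -21, 0, 55, 0, -24, 0, 63, 0, -26, 0, 70, 0, -27, 0]}}

```text
time_s: 5.05
tool_pos: [0.6217, -0.0017, 0.2937]
ee_rot: [180.0, -0.0, 175.0]
ft_force: [1.5, -0.6, 1.8]
opening: 0.007
grip_force: 1.4
```

```bash
python3 - <<'E'
from h import *
np.set_printoptions(precision=4,suppress=True)
im=snap('side','s2');cv2.imwrite('pics/s2z.png',cv2.resize(cv2.imread('pics/s2.png')[150:290,240:400],None,fx=4,fy=4,interpolation=3))
print(env.state()['tool_pos'],env.state()['ft_force'])
E
```

```text
[ 0.621  -0.0015  0.2939] [-0.0622 -0.7376 -0.6887]
```

View pics/s2z.png

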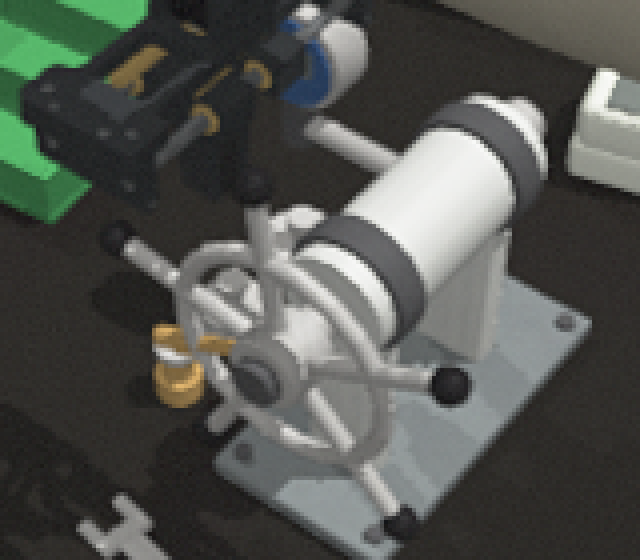

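The ball has come round to near the top and now sits against the fingers at zoom (255,185). The stem is now level, at (180,340), and force is about 2 N. I'll carry on to about +28°.

Emit:
{"fn": "play_rows", "kwargs": {"deltas": [8, 0, -1, 0, 16, 0, -2, 0, 24, 0, -2, 0, 32, 0, -1, 0, 40, 0, 0, 0, 48, 0, 2, 0, 56, 0, 4, 0, 64, 0, 8, 0, 71, 0, 12, 0, 71, 0, 12, 0]}}

```text
time_s: 6.1
tool_pos: [0.5506, 0.0046, 0.2812]
ee_rot: [180.0, -0.1, 175.0]
ft_force: [0.4, -0.4, 0.7]
opening: 0.006
grip_force: 0.0
```

```bash
cat >> h.py <<'E'
def angle(q0,name,cam='side'):
    """refine q from dark balls: template search near the prediction"""
    P=[.5835,-.0005,-94.9]
    im=env.snapshot(cam);cv2.imwrite(f'pics/{name}.png',im[:,:,::-1])
    g=cv2.GaussianBlur(cv2.cvtColor(im,cv2.COLOR_RGB2GRAY),(3,3),0).astype(float);hs=cv2.cvtColor(im,cv2.COLOR_RGB2HSV)
    br=((hs[:,:,0]>12)&(hs[:,:,0]<28)&(hs[:,:,1]>110)).astype(float)
    best=[]
    for q in np.arange(q0-40,q0+40,.5):
        s=0
        for d in (36,108,180,252,324):          # spokes bright between r=.08-.105, dark ball
            for r in (.08,.088,.096,.103):
                c=proj(cam,wheelpt(P+[q],r,d));s+=cv2.getRectSubPix(g.astype(np.float32),(1,1),tuple(map(float,c)))[0,0]/255
        for r in (.085,.092,.099):
            c=proj(cam,wheelpt(P+[q],r,0));s+=2*cv2.getRectSubPix(br.astype(np.float32),(1,1),tuple(map(float,c)))[0,0]
        best.append((s,q))
    best.sort(reverse=True);return best[:5]
E
python3 - <<'E'
from h import *
np.set_printoptions(precision=4,suppress=True)
print(angle(280,'s3'))
cv2.imwrite('pics/s3z.png',cv2.resize(cv2.imread('pics/s3.png')[150:290,240:400],None,fx=4,fy=4,interpolation=3))
s=env.state();print(s['tool_pos'],s['ft_force'])
for t in ('stem_tip',):print([(x['at'],x['confidence']) for x in env.tip_of(t,'side')], proj('side',wheelpt([.5835,-.0005,-94.9,280],.102,0)))
E
```

```text
[(np.float32(15.408069), np.float64(275.0)), (np.float32(15.392047), np.float64(274.5)), (np.float32(15.38924), np.float64(275.5)), (np.float32(15.309797), np.float64(276.0)), (np.float32(15.268226), np.float64(274.0))]
[0.5511 0.0045 0.2814] [-0.3185 -0.3855  1.0078]
[([213.9, 275.2], 0.88)] [274.7929 212.9077]
```

View pics/s3z.png

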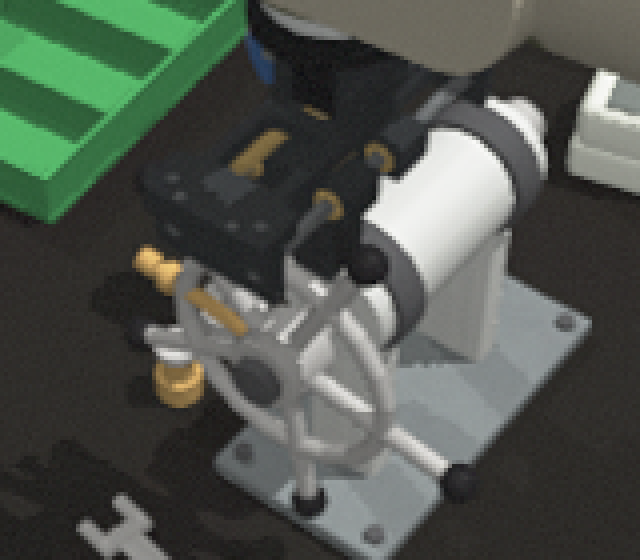

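The stem now points level and slightly up at zoom (155,262), q ≈ 279° (the network's stem tip agrees). The next spoke is at about -45°. I'll lift over it and go down behind it, between the spoke and the stem with the stem well below.

Emit:
{"fn": "play_rows", "kwargs": {"deltas": [-6, 0, -10, 0, -8, 0, -40, 0, -10, 0, -66, 0, -45, 0, -66, 0, -90, 0, -66, 0, -130, 0, -66, 0, -148, 0, -56, 0, -148, 0, -20, 0, -148, 0, 10, 0, -148, 0, 20, 0]}}

```text
time_s: 7.2
tool_pos: [0.6985, -0.0083, 0.2577]
ee_rot: [180.0, -0.4, 175.0]
ft_force: [-0.0, -0.5, 0.6]
opening: 0.006
grip_force: 0.0
```

```bash
python3 - <<'E'
from h import *
np.set_printoptions(precision=4,suppress=True)
env.snapshot('side');cv2.imwrite('pics/s4.png',env.snapshot('side')[:,:,::-1])
x=env.tip_of('stem_tip','side')[0];s=env.state();print(s['tool_pos'],s['ft_force'],x)
print([(q,proj('side',wheelpt([.5835,-.0005,-94.9,q],.102,0))) for q in (276,278,280)])
cv2.imwrite('pics/s4z.png',cv2.resize(cv2.imread('pics/s4.png')[150:290,240:400],None,fx=4,fy=4,interpolation=3))
E
```

```text
[ 0.6993 -0.0085  0.2627] [0.1658 0.4626 1.0916] {'at': [212.7, 275.0], 'confidence': 0.81}
[(276, array([274.67  , 214.8656])), (278, array([274.7104, 213.8749])), (280, array([274.7929, 212.9077]))]
```

View pics/s4z.png

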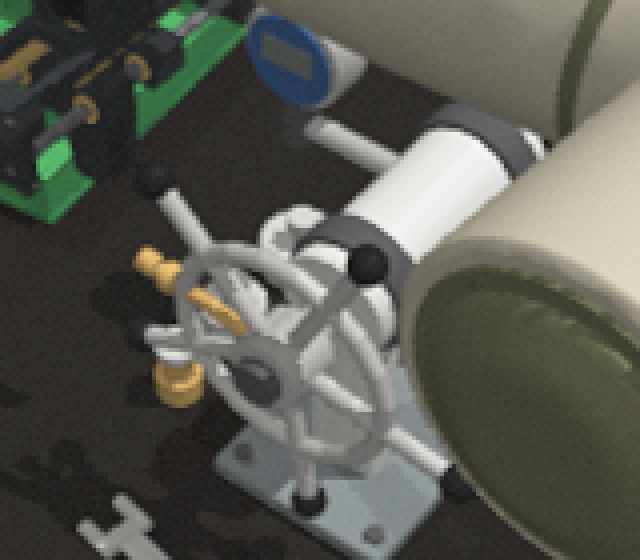

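The fingers are behind the next ball (ball at (155,180), fingers at about (100,150)) and the stem is well below. Second push.

Emit:
{"fn": "play_rows", "kwargs": {"deltas": [5, 0, 2, 0, 11, 0, 1, 0, 20, 0, -7, 0, 29, 0, -14, 0, 38, 0, -19, 0, 47, 0, -24, 0, 56, 0, -27, 0, 65, 0, -30, 0, 74, 0, -32, 0, 83, 0, -33, 0]}}

```text
time_s: 8.35
tool_pos: [0.6159, -0.0014, 0.2959]
ee_rot: [-180.0, 0.1, 175.0]
ft_force: [3.4, -1.1, 2.2]
opening: 0.004
grip_force: 1.4
```

Emit:
{"fn": "play_rows", "kwargs": {"deltas": [8, 0, -1, 0, 16, 0, -1, 0, 24, 0, -1, 0, 32, 0, 1, 0, 40, 0, 3, 0, 48, 0, 5, 0, 56, 0, 8, 0, 64, 0, 11, 0, 69, 0, 14, 0, 69, 0, 14, 0]}}

```text
time_s: 9.35
tool_pos: [0.5469, 0.0049, 0.2803]
ee_rot: [180.0, -0.1, 175.0]
ft_force: [0.7, -0.5, -0.4]
opening: 0.005
grip_force: 0.0
```

```bash
python3 - <<'E'
from h import *
np.set_printoptions(precision=4,suppress=True)
cv2.imwrite('pics/s5.png',env.snapshot('side')[:,:,::-1])
s=env.state();print(s['tool_pos'],s['ft_force'],[x['at'] for x in env.tip_of('stem_tip','side')[:2]])
for q in (340,345,350,355,360):print(q,proj('side',wheelpt([.5835,-.0005,-94.9,q],.102,0)))
cv2.imwrite('pics/s5z.png',cv2.resize(cv2.imread('pics/s5.png')[150:290,240:400],None,fx=4,fy=4,interpolation=3))
E
```

```text
[0.5473 0.0048 0.2804] [ 0.6942 -0.7187  0.0612] []
340 [296.3884 200.6516]
345 [299.5751 201.4961]
350 [302.8846 202.6552]
355 [306.2878 204.1232]
360 [309.7536 205.8906]
```

View pics/s5z.png

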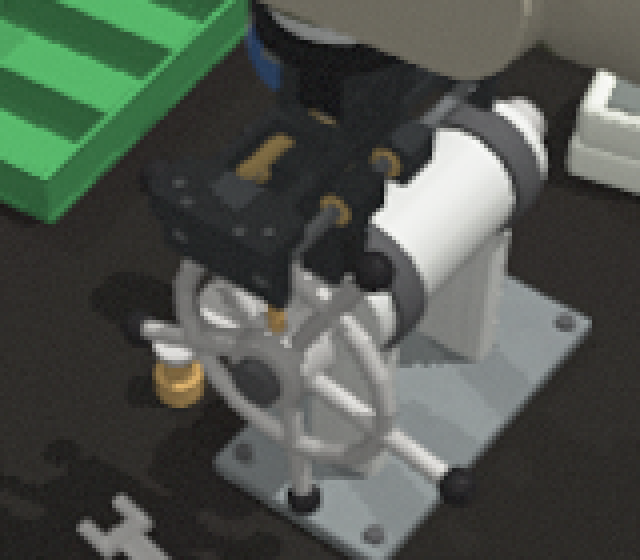

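```bash
python3 - <<'E'
from h import *
np.set_printoptions(precision=4,suppress=True)
z={36:(375,270),108:(456,487),180:(304,498),252:(135,325)}
obs=[(d,.12,240+(u+.5)/4-.5,150+(v+.5)/4-.5) for d,(u,v) in z.items()]
p,r=fit('side',obs,[.5835,-.0005,-94.9,350],free=(3,));print(p,r.ravel())
p,r=fit('side',obs,[.5835,-.0005,-94.9,350]);print(p,r.ravel())
z={108:(367,265),180:(460,482),252:(309,500),324:(140,333),36:(155,180)}  # s4 view
obs=[(d,.12,240+(u+.5)/4-.5,150+(v+.5)/4-.5) for d,(u,v) in z.items()]
p,r=fit('side',obs,[.5835,-.0005,-94.9,280],free=(3,));print(p,r.ravel())
E
```

```text
[  0.5835  -0.0005 -94.9    352.9025] [-0.2389  0.5035  0.1765 -0.2251 -0.4661 -0.4371  0.7312  0.4313]
[  0.5837  -0.0005 -94.7626 352.9323] [-0.2361  0.4487  0.1867 -0.3334 -0.5264 -0.491   0.6036  0.4448]
[  0.5835  -0.0005 -94.9    278.6185] [ 0.0484  0.0157 -0.346  -0.098  -0.1382 -0.1229  0.2739  0.0196 -0.3173
 -0.2824]
```

The wheel is at 352.9°, so 7° remains, about 12 mm. I'll finish slowly, then back off and lift clear.

Emit:
{"fn": "play_rows", "kwargs": {"deltas": [3, 0, 2, 0, 6, 0, 4, 0, 9, 0, 6, 0, 11, 0, 7, 0, 12, 0, 8, 0, 12, 0, 8, 0, 12, 0, 8, 0]}}

```text
time_s: 10.15
tool_pos: [0.5357, 0.0057, 0.2727]
ee_rot: [180.0, -0.0, 175.0]
ft_force: [-0.4, -0.8, 0.3]
opening: 0.003
grip_force: 0.4
```

Emit:
{"fn": "play_rows", "kwargs": {"deltas": [-3, 0, 0, 0, -8, 0, -3, 0, -10, 0, -15, 0, -10, 0, -40, 0, -10, 0, -70, 0, -10, 0, -100, 0, -40, 0, -110, 0, -80, 0, -110, 0, -120, 0, -110, 0, -130, 0, -110, 0]}}

```text
time_s: 11.15
tool_pos: [0.668, -0.0061, 0.3795]
ee_rot: [180.0, -0.2, 175.0]
ft_force: [-0.6, -0.7, -0.6]
opening: 0.003
grip_force: 0.0
```

```bash
python3 - <<'E'
from h import *
np.set_printoptions(precision=4,suppress=True)
cv2.imwrite('pics/s6.png',env.snapshot('side')[:,:,::-1])
s=env.state();print(s['tool_pos'],s['ft_force'],[x['at'] for x in env.tip_of('stem_tip','side')[:2]])
for q in (355,358,360,362):print(q,proj('side',wheelpt([.5835,-.0005,-94.9,q],.102,0)))
cv2.imwrite('pics/s6z.png',cv2.resize(cv2.imread('pics/s6.png')[180:290,260:390],None,fx=5,fy=5,interpolation=3))
E
```

```text
[ 0.6678 -0.0061  0.3797] [-0.3242 -1.1037 -0.5183] [[464.6, 283.9], [206.4, 309.1]]
355 [306.2878 204.1232]
358 [308.3618 205.1485]
360 [309.7536 205.8906]
362 [311.1502 206.6787]
```

View pics/s6z.png

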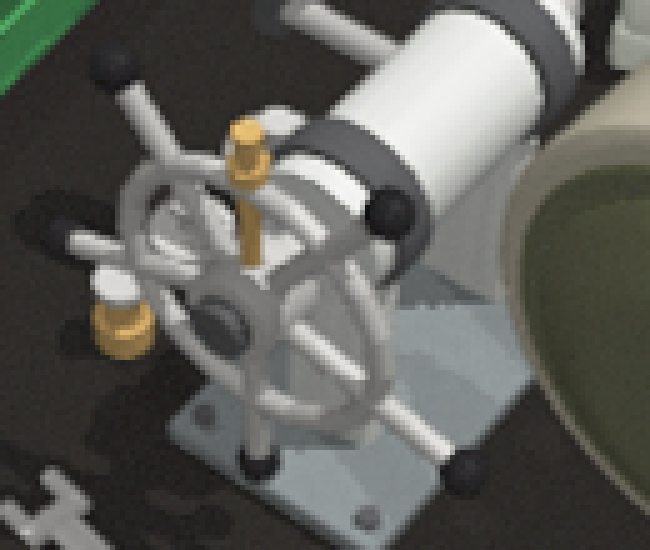

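The stem stands upright with its cap at zoom (246,128), between upper balls at (115,67) and (389,212). I'll measure the angle exactly.

```bash
python3 - <<'E'
from h import *
np.set_printoptions(precision=4,suppress=True)
z={324:(115,67),36:(389,212),108:(464,472),180:(259,463),252:(62,237)}
for k in ([324,36,108,180,252],[324,36,108]):
    obs=[(d,.12,260+(z[d][0]+.5)/5-.5,180+(z[d][1]+.5)/5-.5) for d in k]
    p,r=fit('side',obs,[.5835,-.0005,-94.9,360],free=(3,));print(p,r.ravel())
print((proj('side',wheelpt([.5835,-.0005,-94.9,360],.102,0))-[260,180])*5)
E
```

```text
[  0.5835  -0.0005 -94.9    358.6816] [-0.2655  0.0433 -0.1245  0.1816 -0.1037 -0.2908 -0.2313 -0.7809  0.3217
  0.3052]
[  0.5835  -0.0005 -94.9    358.7889] [-0.2037  0.032  -0.0506  0.2679 -0.1355 -0.2472]
[248.768  129.4532]
```

It is about 1.3° short. One small touch-up: back down the same column, then 2 mm more.

Emit:
{"fn": "play_rows", "kwargs": {"deltas": [40, 0, 0, 0, 80, 0, 0, 0, 110, 0, 0, 0, 120, 0, 5, 0, 120, 0, 40, 0, 120, 0, 75, 0, 120, 0, 100, 0, 120, 0, 111, 0, 120, 0, 111, 0, 120, 0, 111, 0]}}

```text
time_s: 12.25
tool_pos: [0.546, 0.0048, 0.2733]
ee_rot: [-180.0, 0.1, 175.0]
ft_force: [-0.5, -0.9, 0.5]
opening: 0.007
grip_force: 0.0
```

Emit:
{"fn": "play_rows", "kwargs": {"deltas": [4, 0, 0, 0, 8, 0, 0, 0, 10, 0, 1, 0, 11.5, 0, 1, 0, 12.5, 0, 1, 0, 12.5, 0, 1, 0, 12.5, 0, 1, 0]}}

```text
time_s: 12.95
tool_pos: [0.5334, 0.0059, 0.2708]
ee_rot: [180.0, 0.0, 175.0]
ft_force: [0.7, -0.6, -0.2]
opening: 0.005
grip_force: 1.0
```

Emit:
{"fn": "play_rows", "kwargs": {"deltas": [-3, 0, 0, 0, -8, 0, -3, 0, -11, 0, -15, 0, -11, 0, -40, 0, -11, 0, -70, 0, -11, 0, -100, 0, -40, 0, -110, 0, -80, 0, -110, 0, -120, 0, -110, 0, -130, 0, -110, 0]}}

```text
time_s: 13.95
tool_pos: [0.6654, -0.0059, 0.3776]
ee_rot: [180.0, -0.2, 175.0]
ft_force: [-0.0, -0.0, -0.4]
opening: 0.009
grip_force: 0.0
```

```bash
python3 - <<'E'
from h import *
cv2.imwrite('pics/s7.png',env.snapshot('side')[:,:,::-1])
s=env.state();print(s['tool_pos'],s['ft_force'],[x['at'] for x in env.tip_of('stem_tip','side')[:2]])
cv2.imwrite('pics/s7z.png',cv2.resize(cv2.imread('pics/s7.png')[180:290,260:390],None,fx=5,fy=5,interpolation=3))
E
```

```text
[ 0.66524857 -0.00589603  0.37773255] [ 0.17619996 -0.83440568 -1.27382292] [[217.6, 315.8]]
```

View pics/s7z.png

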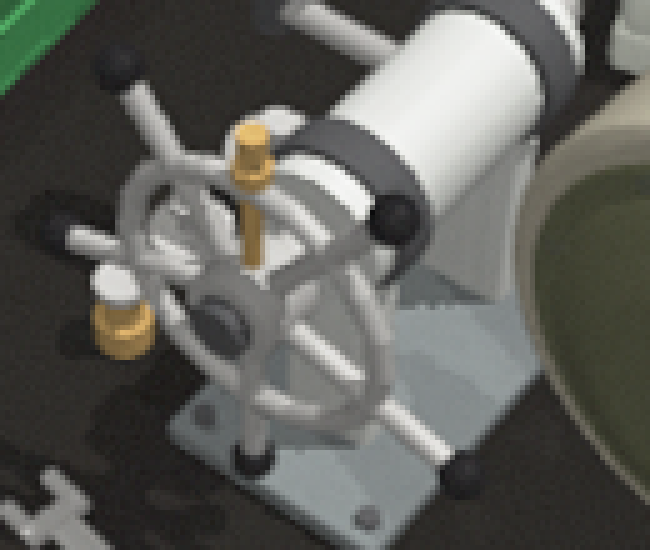

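The stem is upright with its cap at (251,131). The balls are at (120,66), (394,218), (462,474), (253,458) and (60,233), and the hand is clear. Final fit, then hand in if it's good.

```bash
python3 - <<'E'
from h import *
z={324:(120,66),36:(394,218),108:(462,474),180:(253,458),252:(60,233)}
obs=[(d,.12,260+(z[d][0]+.5)/5-.5,180+(z[d][1]+.5)/5-.5) for d in z]
p,r=fit('side',obs,[.5835,-.0005,-94.9,360],free=(3,));print(p,abs(r).max())
if abs(p[3]-360)<1.5: print(env.close_job())
E
```

```text
[ 5.83500000e-01 -5.00000000e-04 -9.49000000e+01  3.60197281e+02] 0.42349755846612425
the job is handed in; nothing more can be done
None
```

The valve stem points straight up (measured 0.2° past vertical); I pushed the wheel round with closed fingertips against two spoke balls, without touching the stem, then lifted the hand clear and handed the job in at about 14 s.

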